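# Clear and lever up the flour bin's stone lid

### The arm

A 6-joint arm with a two-finger parallel gripper is mounted at the origin on the work surface. World frame = base frame: x ahead of the robot, y to its left, z up, the work surface at z = 0. Lengths are in m, angles in rad, forces in N, time in s.
With the tool pointing down it reaches from about 0.35 to 0.85 m from the base axis. Payload 8.1 kg.
Tool frame: the origin (TCP) lies on the mounting face of the last link; the fingertips stand 173 mm ahead of it and the grasp point (between the pads) lies 155 mm ahead of it; z points along the fingers, y is the line along which they close (so a half turn about z gives the same grasp; the last joint's range is limited). The gripper opens to 85 mm and grips with 20 to 120 N. Pads are 22 mm wide; open, the fingers measure 114 mm over their backs; the gripper's body (76 mm by 85 mm) begins 54 mm behind the grasp point. The pads swing forward as they close: fully open they stand 13 mm farther back than shut.
Start: joints at [-0.085, 0.13, 1.488, -0, 1.523, -0.085], TCP at [0.6, 0, 0.405] pointing down, gripper open.
Joint ranges: [-2.96, 2.96], [-0.89, 2.26], [0.02, 2.5], [-1.34, 4.48], [0, 2.73], [-2.66, 2.66]. Speed limits (rad/s): [2.39, 2.39, 2.79, 3.14, 3.14, 3.14].

### API

Orientations are given as a unit quaternion [w, x, y, z].
In Python, from bench import arm gives the robot as it stands.
- The arm moves only by the tool apply_moves, never from a script. Its argument "motion" is a list of rows, each a list of 7 numbers: the shift along the tool's x, y, z in cm, then the turn, a rotation vector about the tool's x, y, z in degrees, then the closure, from 0 (fully open) to 1 (shut). In form: [[dx, dy, dz, rx, ry, rz, gripper], ...]. A call has 1 to 5 rows; each row shifts and turns the commanded pose from where the row before left it, along the tool's axes as they then stand; what a row does not reach is not made up. A row lasts 1/10 s, in which the tool goes at most 50 mm and 8.59 degrees, less where a joint would pass 70% of its speed; a pose out of reach is approached as far as the arm can. A call with a gripper value outside its range is refused whole. The fingers move at their own pace and stop on an object; the grip force is fixed at half the most. Time passes only in rows, so rows that do not move let the fingers close. It gives the time, the measured TCP pose, the force, the opening and the grip force at its end, in the units of the state.
- arm.state(): the state, without advancing time (a new reading comes with each control period).
- arm.camera(name): name is "scene" or "side" or "wrist"; returns (picture, depth): 400x640x3 uint8, red, green, blue; 400x640 float32, m along the optical axis (not along the pixel's ray), 0 where there is no reading.
- arm.get_calibration(name): a dict with "intrinsics" (3x3 intrinsics, pixels), "eye" and "attitude" of the camera in the world; the wrist camera has in their place "tool_from_camera" (4x4, takes a point from camera to tool coordinates, whose origin is the TCP and whose axes are the flange's). Camera axes: x right, y up, looking along -z (the intrinsics and any distortion apply to the point x, -y, -z); pixel columns grow to the right and rows downward; lengths in m; the calibration is good to about 2 mm. The wrist camera is an equidistant fisheye: a pixel r from the principal point sees the ray r / f radians off the axis. A picture is of the moment at which its call begins: read the wrist's pose just before it. get_calibration takes no time and is no camera call.
- arm.finish_job(): hands the job in; it is judged then, once.
Trained networks look in the newest picture that a camera, given by its name, has taken for a name from the list of things; names that differ only in an ending like _2 or _b are one class to them, and where a whole thing is asked for, a point or a joint stands for the part that bears it (a point fixed in the world has none). Each returns a list of dicts, best first, with "conf" (0 to 1); they miss things now and then, are a little off and sometimes report something else, mostly with a low value. They report only what shows in the picture. A call takes as long as a camera call. They do not tell look-alikes from the thing itself.
- arm.find_in(camera, label): "centre" ([x, y, z] in m, in the coordinates of the camera as it stood for that picture, good to about 4 mm: the middle of the surface that is visible of it).
The state is a dict: "time": time; "joint_pos": joint angles; "qvel": joint speeds; "joint_torque": joint torques, N m; "position": TCP position; "ee_rot": TCP orientation; "contact_force": force on the tool from outside, world axes, zero at the start; "wrist_torque": the same for the moment, N m; "finger_gap": opening from 0.0 (shut) to 1.0 (fully open); "finger_force": force on a finger pad.
Only numpy, scipy, OpenCV 4.12 (cv2) and the standard library are available. Lean on these libraries where they do the work, as an engineer would, in place of code of your own. Each camera call takes 0.05 s, during which the arm holds its last target. There are 200 camera calls.

### The job

A spice jar has been left on the stone lid of the flour bin: push it along, without lifting or tipping it, until it stands wholly on the fixed stone deck next to the lid. Then press the long end of the bin's lever all the way down with the fingertips so that the lid rises, and finish while still holding the lever down; do not lift the lid itself, and leave all the other things where they are.

Things in the scene. Friction and masses are not known exactly. Their poses are not given: they have to be found in the camera images.
- bin: White flour bin fixed to the table, stone top 150 mm high in two level halves with a 4 mm seam: fixed deck (its own y +2 to +132 mm) and hinged lid (y -2 to -150), both x -125 to +125. Origin on the table under the lid's hinge line, which runs along its x at y = 0; z up. Outside at x 0, y -200 stands the lever's fulcrum, two steel cheeks 151 mm high; the lever lies along y
- deck_mid (a point): Centre of the fixed deck's top face (bin x 0, y +67, height 150 mm)
- lid (a joint): Angle of the stone lid (20 mm thick, about 2 kg) about the hinge line, rad: 0 shut and flush with the deck, grows as its free edge (bin -y side) rises; the lever fully down brings it to about 0.34. It falls shut when the lever is let go
- lid_edge (a point): Middle of the lid's top free edge (150 mm from the hinge line)
- lever (a joint): Angle of the lever about its pin (bin x 0, y -200, height 138 mm), rad: 0 at rest, long end up; grows as the long end goes down, hard stop at 0.75. Short arm 65 mm to a roller under the lid's free edge, long arm 180 mm to the pad's middle, towards bin -y. Load at the pad about 1.5 to 6 N until the stop; let go, it rises again
- lever_pad (a point): Middle of the top face of the wooden pad (38 wide, 44 mm along the lever) on the lever's long end. At rest about 204 mm above the table, sloping 0.32 rad (outer end higher); at the stop about 72 mm, sloping 0.43 rad the other way: height 138 + 180 sin(0.32 - angle) + 9 mm. Moves under 25 mm along bin y on the way. Free space below
- jar: White ceramic spice jar with a wooden cap, 60 mm across, 75 mm tall, 0.2 kg, standing on the lid. Origin at the centre of its underside, z up
- shaker: small steel shaker, 38 mm across, 64 mm tall, standing on the deck near its +x end; leave alone. Origin at its underside
- can: tin can with a paper label, 66 mm across, 85 mm tall, on the table beside the lever (+x side); leave alone. Origin at its underside
- cup: small aluminium cup, 68 mm across, 50 mm tall, on the table beside the lever (-x side); leave alone. Origin at its underside
- carton: cardboard carton 50 x 100 x 55 mm (tall), on the table at the +x side of the lever's pad; leave alone. Origin at its underside
- oil: amber oil bottle, 56 mm across, 200 mm tall, on the table; leave alone. Origin at its underside
- bowl: white bowl, 130 mm across, 50 mm tall, on the table; leave alone. Origin at its underside
- spoon: spoon with a wooden handle and a steel bowl, lying on the table; leave alone. Origin at its underside
There are look-alikes about, which are no part of the job. What is shaped like the jar but yellow is not meant.

How it is judged:
On the way, in this order (a step that is already met when the one before it is completed fails the run):
1. the jar stands at rest wholly on the deck, the lid still shut (y of jar in the frame of bin between 0.027 and 0.13 m and x of jar in the frame of bin between -0.125 and 0.125 m and z of jar in the frame of bin between 0.144 and 0.156 m and angle between jar's own z axis and vertical below 0.1 rad and value of joint lid below 0.03 rad and linear speed of jar below 0.02 m/s), for 0.2 s.
2. the lever is pressed down by the fingers and the lid is up (value of joint lever above 0.62 rad and value of joint lid above 0.27 rad and contact force between the fingers and lever above 0.5 N), for 0.3 s.
At the end, for the whole second after the job is handed in: The fingers hold the lever down past 0.62 of its 0.75 rad (over 0.5 N), the lid is up by more than 0.27 rad and not touched by the robot, and the jar stands upright (within 0.1 rad), at rest and untouched on the deck, its centre at least 27 mm past the hinge line (all of step 2 and y of jar in the frame of bin between 0.027 and 0.13 m and x of jar in the frame of bin between -0.125 and 0.125 m and z of jar in the frame of bin between 0.144 and 0.156 m and angle between jar's own z axis and vertical below 0.1 rad and contact force between each of the arm, the fingers and lid below 0.3 N and contact force between the fingers and jar below 0.3 N and linear speed of jar below 0.02 m/s); the arm keeps its last pose, push and grip.
It fails at once if the jar is lifted more than 12 mm off the stone (z of jar in the frame of bin above 0.162 m).
It fails at once if the jar falls off or tips by more than 0.35 rad (z of jar in the frame of bin below 0.13 m or angle between jar's own z axis and vertical above 0.35 rad).
It fails at once if the lid is raised with the jar still on it (value of joint lid above 0.06 rad and y of jar in the frame of bin below 0.02 m).
It fails at once if the lid is lifted by the robot directly (value of joint lid above 0.05 rad and contact force between any of the fingers, the arm and lid above 1 N).
It fails at once if one of the other things is moved more than 20 mm (distance of any of shaker, can, cup, carton, oil, bowl, spoon from where it was at the start of the episode above 0.02 m).
It also fails if it takes over 45 s, if anything falls off the work surface, if the arm or the gripper's body presses on something with over 40 N, if the wrist force passes 120 N, or if a joint passes its speed limit or range.

## Working session

There is one attempt and no reset: what is moved stays moved. The work goes in short steps, Python scripts to look and compute and a tool call to move; the robot and the scene stay as the last step left them, time stands still between calls to the robot, and variables do not carry over. Pictures are saved under pics/ and viewed, at most 10 in all, crops included, and the job is handed in when it is done.

Besides the shell and the picture viewer there is one more tool, called after "Request:" as name([rows], argument=value, ...), one row to a line, values as JSON. apply_moves: Moves the arm, as the interface text tells. Its arguments: {"type":"object","properties":{"motion":{"type":"array"}},"required":["motion"]}

```bash
mkdir -p pics; ls
cat > h.py <<'E'
import numpy as np, cv2
from scipy.spatial.transform import Rotation as R
from bench import arm
def cal(n):
    c=arm.get_calibration(n); return c
def Rm(a):
    a=np.array(a,float)
    return a if a.shape==(3,3) else R.from_quat(np.r_[a[1:],a[0]]).as_matrix()
def c2w(n,p):
    c=cal(n); return np.array(c['eye'])+Rm(c['attitude'])@np.array(p)
def cloud(n,dep):
    c=cal(n);K=np.array(c['intrinsics']);v,u=np.mgrid[:400,:640]
    p=np.stack([(u-K[0,2])/K[0,0]*dep,-(v-K[1,2])/K[1,1]*dep,-dep],-1)
    return p@Rm(c['attitude']).T+np.array(c['eye'])
E
python3 - <<'E'
from h import *
for n in ['scene','side']:
    print(n,cal(n))
    im,d=arm.camera(n); cv2.imwrite(f'pics/{n}0.png',im[...,::-1]); np.save(f'{n}_d.npy',d)
    for l in ['bin','lid','lever_pad','lever','jar','shaker','can','cup','carton','oil','bowl','spoon']:
        for r in arm.find_in(n,l)[:3]: print(l,round(r['conf'],2),c2w(n,r['centre']).round(3))
print(arm.state())
E
```

```text
pics
scene {'intrinsics': array([[401.95983166,   0.        , 317.70632696],
       [  0.        , 401.95983166, 199.19629828],
       [  0.        ,   0.        ,   1.        ]]), 'eye': array([ 1.19508037, -0.35514001,  1.12338063]), 'attitude': array([0.80226747, 0.27796765, 0.16701318, 0.50120603])}
bin 0.79 [0.59  0.097 0.149]
lid 0.59 [0.61  0.071 0.15 ]
lid 0.38 [0.529 0.103 0.202]
lever_pad 0.68 [ 0.536 -0.133  0.176]
lever_pad 0.38 [ 0.628 -0.234  0.055]
lever 0.56 [ 0.534 -0.134  0.172]
lever 0.48 [ 0.698 -0.424  0.12 ]
jar 0.59 [0.343 0.248 0.062]
jar 0.45 [0.527 0.101 0.197]
shaker 0.81 [0.695 0.217 0.197]
shaker 0.3 [0.61  0.072 0.153]
can 0.57 [ 0.657 -0.103  0.076]
cup 0.62 [ 0.409 -0.067  0.031]
carton 0.87 [ 0.626 -0.236  0.056]
oil 0.82 [ 0.697 -0.424  0.119]
bowl 0.81 [ 0.437 -0.477  0.025]
spoon 0.68 [0.462 0.482 0.009]
side {'intrinsics': array([[416.76043695,   0.        , 326.7879783 ],
       [  0.        , 416.76043695, 199.36107702],
       [  0.        ,   0.        ,   1.        ]]), 'eye': array([0.35531197, 0.8280003 , 1.10850239]), 'attitude': array([-0
[... 707 characters left out ...]
_pos': array([-8.53721388e-02,  1.30392749e-01,  1.48819951e+00, -2.06190811e-05,
        1.52298997e+00, -8.53907339e-02]), 'qvel': array([ 0.00048063,  0.00053249, -0.00184777, -0.00036663, -0.0020726 ,
        0.00025123]), 'joint_torque': array([-2.16067865e-04, -5.69314563e+01, -5.00854075e+01, -1.76621338e-04,
        1.44314970e-03, -4.52829693e-05]), 'position': array([6.00006760e-01, 3.45240366e-05, 4.04696823e-01]), 'ee_rot': array([ 1.06219715e-05,  7.07099858e-01,  7.07113704e-01, -4.51703027e-06]), 'contact_force': array([-0.45981307, -0.26916162, -0.00135724]), 'wrist_torque': array([-0.00259431, -0.03469684, -0.01238153]), 'finger_force': 0.0, 'finger_gap': 0.9992384335450437}
```

View images.

View pics/scene0.png

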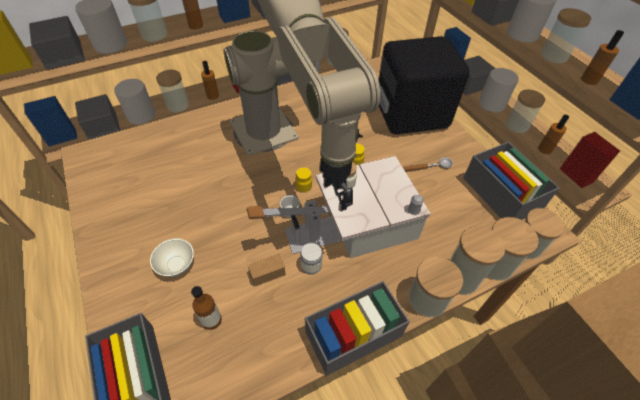

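View pics/side0.png

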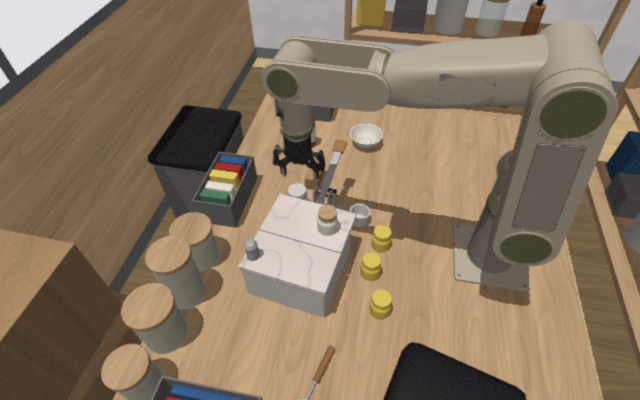

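Candidates for the jar (side picture): white with a wooden cap at (328,220) on the lid. The yellow ones at (382,238), (371,266) and (381,303) stand on the table. The one at (328,220) fits because it is white and stands on the lid, on the lever's side of the seam.

```bash
cat > m.py <<'E'
from h import *
im=cv2.imread('pics/side0.png'); cv2.imwrite('pics/crop0.png',cv2.resize(im[165:305,235:405],None,fx=4,fy=4,interpolation=cv2.INTER_CUBIC))
T=[]
for n in ['scene','side']:
    P=cloud(n,np.load(f'{n}_d.npy')).reshape(-1,3)
    m=(abs(P[:,2]-.15)<.006)&(abs(P[:,0]-.58)<.22)&(abs(P[:,1]-.13)<.25)
    T.append(P[m]); Q=(P[m][:,:2]*1000).astype(np.float32)
    print(n,m.sum(),'z',np.median(P[m][:,2]),cv2.minAreaRect(Q))
    for nm,c,z0,z1,r in [('jar',(.5,.12),.165,.222,.06),('jartop',(.5,.12),.218,.232,.06),('shaker',(.68,.235),.165,.22,.04),('lever',(.53,-.13),.1,.23,.12)]:
        k=(np.hypot(P[:,0]-c[0],P[:,1]-c[1])<r)&(P[:,2]>z0)&(P[:,2]<z1)
        if k.sum()>5:
            q=P[k]; (cc,rr)=cv2.minEnclosingCircle((q[:,:2]*1000).astype(np.float32)); print(nm,k.sum(),np.round(cc),round(rr,1),'med',np.median(q,0).round(3), 'zmax',q[:,2].max().round(3))
A=np.vstack(T); print('both',cv2.minAreaRect((A[:,:2]*1000).astype(np.float32)))
E
python3 m.py
```

```text
scene 4763 z 0.14973187134810084 ((563.1680908203125, 88.79474639892578), (400.7555847167969, 253.46604919433594), 81.99581909179688)
jar 114 [508. 102.] 27.5 med [0.528 0.098 0.195] zmax 0.222
jartop 47 [510. 106.] 25.8 med [0.516 0.11  0.224] zmax 0.227
shaker 191 [686. 227.] 17.5 med [0.692 0.22  0.201] zmax 0.217
lever 890 [ 532. -122.] 111.5 med [ 0.536 -0.102  0.159] zmax 0.213
side 6490 z 0.14911656160014125 ((562.9883422851562, 87.14109802246094), (412.96307373046875, 251.1824951171875), 81.80042266845703)
jar 301 [501. 102.] 29.4 med [0.496 0.122 0.195] zmax 0.222
jartop 236 [502. 100.] 27.2 med [0.502 0.102 0.224] zmax 0.228
shaker 223 [683. 233.] 17.6 med [0.679 0.241 0.202] zmax 0.215
lever 697 [ 530. -119.] 109.2 med [ 0.531 -0.096  0.159] zmax 0.211
both ((563.1773071289062, 86.87210083007812), (412.3739013671875, 253.52154541015625), 82.08735656738281)
```

```bash
cat >> m.py <<'E'
th=np.radians(-8); 
print('----')
for n,P in zip(['scene','side'],T):
    Q=P[:,:2]
    for it in range(2):
        ex=np.array([np.cos(th),np.sin(th)]); ey=np.array([-ex[1],ex[0]])
        # deck far edge
        k=Q@ey; top=np.percentile(k,99.8); Z=Q[k>top-.262]
    r=cv2.minAreaRect((Z*1000).astype(np.float32)); print(n,r)
    x=Z@ex;y=Z@ey; print('x range',np.percentile(x,[.3,99.7]).round(4),'y top',top.round(4))
    h=np.histogram(y,bins=np.arange(top-.282,top,.003))[0]; print(h)
    # far-edge angle: max y per x bin
    xb=np.arange(x.min()+.01,x.max()-.01,.01); e=[y[(x>a)&(x<a+.01)].max() for a in xb]; print('tilt deg',np.degrees(np.polyfit(xb,e,1)[0]))
E
python3 m.py | sed -n '/----/,$p'
```

```text
----
scene ((572.71533203125, 156.74819946289062), (263.33514404296875, 253.6142120361328), 81.94062042236328)
x range [0.4222 0.6714] y top 0.3651
[ 0  0  0  0  0  0 15 51 46 47 50 39 28 27 28 27 34 27 33 33 26 29 26 28
 31 33 38 35 32 40 41 40 52 39 49 49 41 44 54 46 54 53 50 54 63 62 57 62
 53 27 39 71 61 61 62 62 60 59 63 58 63 57 57 57 66 60 62 63 49 63 60 58
 54 65 64 49 53 48 45 51 42 47 43 44 47 43 45 44 49 46 45 48 49]
tilt deg -2.2129007675472936
side ((573.6009521484375, 160.9746856689453), (263.40911865234375, 251.32020568847656), 81.89971923828125)
x range [0.4205 0.6689] y top 0.3694
[  0   0   0   0   0   0  11  54  42  48  45  47  52  44  52  38  56  45
  49  45  46  42  54  52  45  54  59  39  58  54  59  59  48  61  65  65
  81  66  73  71  69  72  83  71  74  70  72  86  88  51  40  63  80  77
  76  80  76  76  84  87  71  81  74  81  73  72  78  83  70  75  70  80
  79  71  75  68  70  81  75  72  79  68  81  90  89 101  91  93  81  94
  96  98  89]
tilt deg -0.09590683058353947
```

View pics/crop0.png

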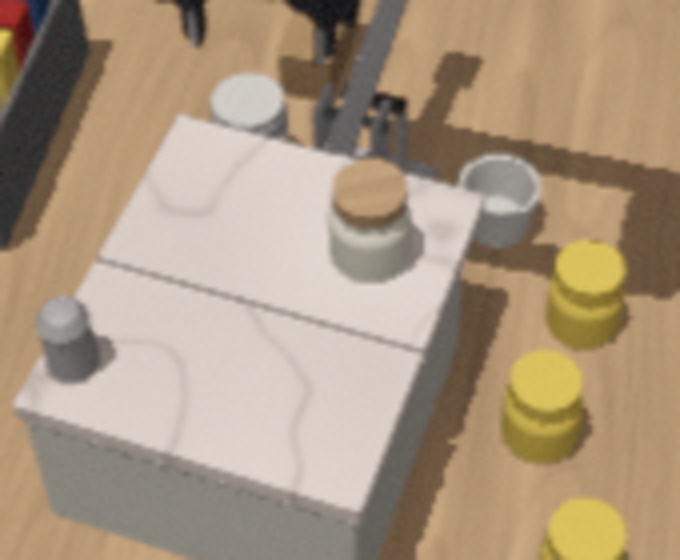

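The crop confirms it: a white jar with a wooden cap at crop (370,215) on the lid, and the yellow ones are off the bin. In the bin frame (yaw −8°) the jar is at about (−61, −64) mm. I'll go behind it with half-open fingers to cradle it.

Request:
apply_moves([
  [0,0,0,0,0,8,0.55],
  [2.2,-2.9,0,0,0,0,0.55],
  [0,-4,0,0,0,0,0.55],
  [0,-4,0,0,0,0,0.55],
  [0,0,0,0,0,0,0.55],
])

```text
time: 1.8
position: [0.4913, 0.0378, 0.4033]
ee_rot: [-0.001, 0.754, 0.656, -0.001]
contact_force: [0.9, 0.2, 0.4]
finger_gap: 0.451
finger_force: 0.0
```

```bash
cat >> h.py <<'E'
W0=np.array([.5735,.1572]);_t=np.radians(-8);EX=np.array([np.cos(_t),np.sin(_t)]);EY=np.array([-EX[1],EX[0]])
def binf(p): d=np.array(p)[...,:2]-W0; return np.stack([d@EX,d@EY],-1)
def wcloud(d,s):
    c=cal('wrist');K=np.array(c['intrinsics']);T=np.array(c['tool_from_camera']);v,u=np.mgrid[:400,:640]
    a=(u-K[0,2])/K[0,0];b=(v-K[1,2])/K[1,1];r=np.hypot(a,b)+1e-9
    p=np.stack([a/r*np.tan(r)*d,-b/r*np.tan(r)*d,-d],-1); t=p@T[:3,:3].T+T[:3,3]
    return t, t@Rm(s['ee_rot']).T+np.array(s['position'])
E
python3 - <<'E'
from h import *
s=arm.state(); print(s['position'],binf(s['position']))
im,d=arm.camera('wrist'); cv2.imwrite('pics/w1.png',im[...,::-1]); c=cal('wrist'); print(c)
t,w=wcloud(d,s); ok=(d>0)
k=ok&(w[...,2]>.218)&(w[...,2]<.232)
b=binf(w); k&=(abs(b[...,0]+.06)<.05)&(abs(b[...,1]+.06)<.05); print('cap',k.sum(),cv2.minEnclosingCircle((b[k]*1000).astype(np.float32)))
f=ok&(t[...,2]>.1)&(t[...,2]<.19)&(abs(t[...,0])<.04)&(abs(t[...,1])<.06); print('fingers tool',f.sum(), np.percentile(t[f],[1,50,99],axis=0) if f.any() else 0)
E
```

```text
[0.49132086 0.03783383 0.40328865] [-0.06476682 -0.12964164]
{'intrinsics': array([[309.70691629,   0.        , 318.51051838],
       [  0.        , 309.70691629, 200.74631435],
       [  0.        ,   0.        ,   1.        ]]), 'tool_from_camera': array([[ 1.02797742e-03,  9.54446962e-01,  2.98378853e-01,
         7.61263133e-02],
       [ 9.99999217e-01, -7.68014519e-04, -9.88499980e-04,
        -2.37733151e-05],
       [-7.14311511e-04,  2.98379636e-01, -9.54447004e-01,
         3.02975938e-02],
       [ 0.00000000e+00,  0.00000000e+00,  0.00000000e+00,
         1.00000000e+00]])}
cap 9100 ((-64.40328979492188, -68.59819793701172), 26.632776260375977)
fingers tool 14604 [[-0.01119665 -0.05378577  0.10020956]
 [ 0.01041291  0.00085395  0.11684169]
 [ 0.03857753  0.0539192   0.17815466]]
```

View pics/w1.png

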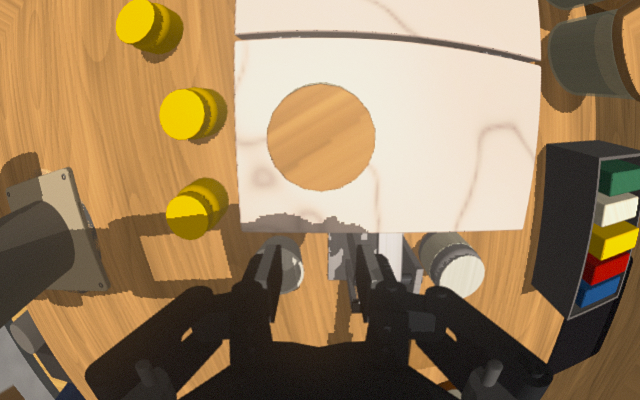

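The wrist view shows the cap centred at (321,137), directly ahead of the gap between the fingers at about 317, so it is aligned sideways. Now down.

Request:
apply_moves([
  [0,0,3.5,0,0,0,0.55],
  [0,0,3.0,0,0,0,0.55],
  [0,0,0,0,0,0,0.55],
])

```text
time: 2.15
position: [0.4943, 0.0368, 0.3356]
ee_rot: [-0.002, 0.755, 0.656, -0.003]
contact_force: [-0.5, -0.9, -0.5]
finger_gap: 0.449
finger_force: 0.0
```

```bash
cat > jar.py <<'E'
from h import *
import sys
s=arm.state(); print(s['time'],s['position'].round(4),binf(s['position']).round(4),s['contact_force'].round(2))
im,d=arm.camera('wrist'); cv2.imwrite('pics/'+sys.argv[1],im[...,::-1])
t,w=wcloud(d,s); b=binf(w); ok=d>0; tip=s['position'][2]
k=ok&(w[...,2]>.215)&(w[...,2]<.235)&(abs(b[...,0]+.063)<.05)&(t[...,0]>.008)&(t[...,0]<.1); print('cap',k.sum(),cv2.minEnclosingCircle((b[k]*1000).astype(np.float32)),'z',np.percentile(w[k][:,2],[5,50,95]))
f=ok&(t[...,2]>.13)&(abs(t[...,0])<.013)&(abs(t[...,1])<.04); print('tips z in tool',np.percentile(t[f][:,2],[50,95,99]) if f.any() else 0)
# seam: dark pixels on the stone
g=im.max(-1); k=ok&(abs(w[...,2]-.15)<.012)&(g<130)&(abs(b[...,1])<.012)&(abs(b[...,0])<.1); print('seam y med',k.sum(),np.median(b[k][:,1]) if k.any() else 0)
E
python3 jar.py w2.png
```

```text
2.15 [0.4943 0.0368 0.3356] [-0.0617 -0.1302] [-0.5  -0.88 -0.53]
cap 32533 ((-62.837520599365234, -97.00206756591797), 54.83515167236328) z [0.2218449  0.22546324 0.22806536]
tips z in tool [0.16097807 0.18582629 0.18627988]
seam y med 2137 0.001787326409949916
```

Request:
apply_moves([
  [1,0,0,0,0,0,0.55],
  [0.8,0,0,0,0,0,0.55],
  [0.8,0,0,0,0,0,0.55],
  [0.8,0,0,0,0,0,0.55],
  [0.8,0,0,0,0,0,0.55],
])

```text
time: 2.7
position: [0.5013, 0.0793, 0.3404]
ee_rot: [0.0, 0.755, 0.656, 0.0]
contact_force: [-0.1, -2.2, 1.9]
finger_gap: 0.452
finger_force: 1.3
```

```bash
python3 jar.py w3.png
```

```text
2.7 [0.5013 0.0793 0.3404] [-0.0607 -0.0871] [-0.08 -2.2   1.91]
cap 23969 ((-62.9942512512207, -75.38339233398438), 49.990394592285156) z [0.22050978 0.22542516 0.22695439]
tips z in tool [0.13406558 0.14186494 0.14361813]
seam y med 759 0.0017360972338084305
```

View pics/w3.png

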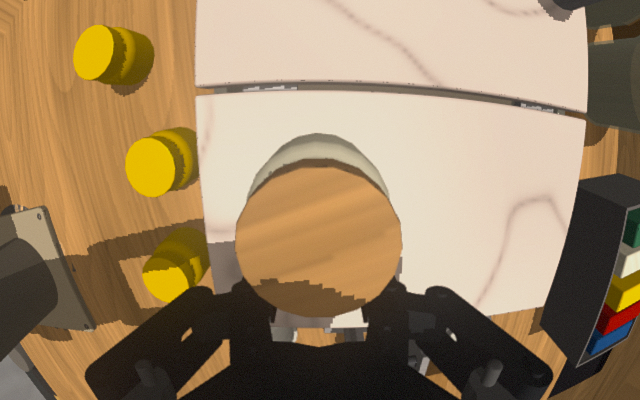

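The wrist view shows the cap at (318,240), upright and cradled between the fingers, with the seam ahead at about row 90. I'll keep pushing.

Request:
apply_moves([
  [0.9,0,0,0,0,0,0.55],
  [0.9,0,0,0,0,0,0.55],
  [0.9,0,0,0,0,0,0.55],
  [0.9,0,0,0,0,0,0.55],
  [0.9,0,0,0,0,0,0.55],
])

```text
time: 3.25
position: [0.5073, 0.1239, 0.3397]
ee_rot: [0.0, 0.755, 0.656, 0.0]
contact_force: [-0.7, -3.0, 1.6]
finger_gap: 0.451
finger_force: 1.4
```

Request:
apply_moves([
  [0.9,0,0,0,0,0,0.55],
  [0.9,0,0,0,0,0,0.55],
  [0.9,0,0,0,0,0,0.55],
  [0.9,0,0,0,0,0,0.55],
  [0.8,0,0,0,0,0,0.55],
])

```text
time: 3.75
position: [0.5134, 0.1675, 0.3397]
ee_rot: [-0.0, 0.755, 0.656, -0.0]
contact_force: [-0.8, -2.3, 2.1]
finger_gap: 0.451
finger_force: 1.5
```

Request:
apply_moves([
  [0.6,0,0,0,0,0,0.55],
  [0.5,0,0,0,0,0,0.55],
  [0.3,0,0,0,0,0,0.55],
  [0,0,0,0,0,0,0.55],
])

```text
time: 4.15
position: [0.5153, 0.181, 0.3395]
ee_rot: [-0.0, 0.755, 0.656, 0.0]
contact_force: [0.0, -0.8, 1.0]
finger_gap: 0.452
finger_force: 0.0
```

```bash
python3 jar.py w4.png
```

```text
4.15 [0.5153 0.181  0.3395] [-0.061   0.0155] [ 0.04 -0.82  1.03]
cap 24448 ((-63.02054214477539, 27.23813819885254), 49.97364044189453) z [0.220399   0.22542061 0.22702563]
tips z in tool [0.13416495 0.14073297 0.14297497]
seam y med 668 -0.0024016988768090736
```

View pics/w4.png

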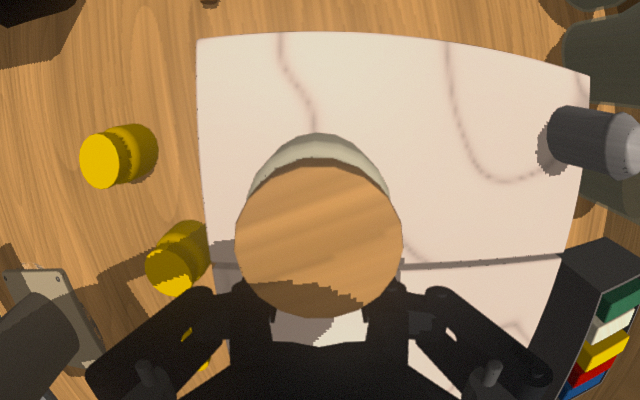

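The jar now stands upright past the seam, with the cap at (318,240) and the seam at about row 265. Next I'll back away, rise and check.

Request:
apply_moves([
  [-1,0,0,0,0,0,0.55],
  [-3,0,0,0,0,0,0.55],
  [-3,0,0,0,0,0,0.55],
  [0,0,-4,0,0,0,0.55],
  [0,0,-4,0,0,0,0.55],
])

```text
time: 4.7
position: [0.5046, 0.1095, 0.4187]
ee_rot: [-0.001, 0.755, 0.655, -0.002]
contact_force: [0.7, -0.2, -0.1]
finger_gap: 0.449
finger_force: 0.0
```

Run:
```python
from h import *
s=arm.state(); print(s['position'],binf(s['position']))
im,d=arm.camera('wrist'); t,w=wcloud(d,s); b=binf(w)
k=(d>0)&(w[...,2]>.22)&(w[...,2]<.23)&(abs(b[...,0]+.06)<.045)&(abs(b[...,1]-.05)<.045); print('cap',cv2.minEnclosingCircle((b[k]*1000).astype(np.float32)),np.percentile(w[k][:,2],[2,98]))
for n in ['scene','side']:
    im,d=arm.camera(n); cv2.imwrite(f'pics/{n}1.png',im[...,::-1])
    P=cloud(n,d); b=binf(P); z=P[...,2]
    k=(d>0)&(z>.16)&(z<.22)&(abs(b[...,0])<.022)&(b[...,1]<-.33)&(b[...,1]>-.41)
    k2=(d>0)&(z>.218)&(z<.232)&(abs(b[...,0]+.06)<.045)&(abs(b[...,1]-.05)<.045)
    print(n,'cap',k2.sum(),cv2.minEnclosingCircle((b[k2]*1000).astype(np.float32)) if k2.any() else 0)
    k=(d>0)&(z>.12)&(z<.225)&(abs(b[...,0])<.05)&(b[...,1]<-.24)&(b[...,1]>-.43); q=np.c_[b[k],z[k]]
    print('lever',len(q)); 
    for a in np.arange(-.42,-.24,.012):
        m=(q[:,1]>a)&(q[:,1]<a+.012)
        if m.any(): print(round(a+.006,3),q[m,0].min().round(3),q[m,0].max().round(3),np.median(q[m,2]).round(3))
```

```text
[0.50460177 0.10946455 0.41868076] [-0.06158423 -0.05685968]
cap ((-60.93894577026367, 49.2611083984375), 26.652122497558594) [0.22396248 0.22692688]
scene cap 187 ((-57.72875213623047, 46.03008270263672), 28.015933990478516)
lever 476
-0.39 -0.02 0.017 0.207
-0.378 -0.018 0.018 0.206
-0.366 -0.018 0.018 0.201
-0.354 -0.022 0.019 0.198
-0.342 -0.013 0.011 0.189
-0.33 -0.013 0.011 0.185
-0.318 -0.013 0.011 0.181
-0.306 -0.012 0.01 0.178
-0.294 -0.014 0.011 0.174
-0.282 -0.013 0.011 0.17
-0.27 -0.01 0.01 0.165
-0.258 -0.012 0.01 0.161
-0.246 -0.011 0.011 0.157
side cap 287 ((-59.91094970703125, 50.4625358581543), 27.5266170501709)
lever 58
-0.39 -0.021 -0.007 0.206
-0.378 -0.021 -0.004 0.207
-0.366 -0.021 -0.009 0.203
-0.354 -0.022 -0.012 0.199
-0.342 -0.02 -0.016 0.193
```

The jar stands at bin (−61, +49) mm. The pad's middle is at about (−1, −370) mm. I'll shut the gripper and go above the pad.

Request:
apply_moves([
  [-2,1.1,-2,0,0,0,1],
  [-4.8,1,0,0,0,0,1],
  [-4.8,1,0,0,0,0,1],
  [-4.8,1,0,0,0,0,1],
  [-4.8,1,0,0,0,0,1],
])

```text
time: 5.35
position: [0.5259, -0.1079, 0.4383]
ee_rot: [-0.001, 0.755, 0.656, -0.0]
contact_force: [1.3, 1.0, -0.5]
finger_gap: 0.003
finger_force: 0.0
```

Request:
apply_moves([
  [-4.8,1,0,0,0,0,1],
  [-4.8,0,0,0,0,0,1],
  [-0.7,0,0,0,0,0,1],
  [0,0,0,0,0,0,1],
])

```text
time: 5.75
position: [0.5213, -0.2108, 0.4381]
ee_rot: [-0.001, 0.756, 0.655, -0.0]
contact_force: [0.3, 0.7, -0.2]
finger_gap: -0.001
finger_force: 0.0
```

Run:
```python
from h import *
s=arm.state(); print(s['time'],s['position'],binf(s['position']),s['contact_force'],s['finger_gap'],R.from_quat(np.r_[s['ee_rot'][1:],s['ee_rot'][0]]).as_matrix().round(3))
im,d=arm.camera('scene'); cv2.imwrite('pics/scene2.png',cv2.resize(im[130:330,170:470,::-1],None,fx=2.5,fy=2.5))
```

```text
5.75 [ 0.52129032 -0.21083545  0.4381316 ] [-0.00048095 -0.37171994] [ 0.2641734   0.74825321 -0.24051379] -0.0014887617389916443 [[ 0.142  0.99  -0.002]
 [ 0.99  -0.142  0.001]
 [ 0.001 -0.002 -1.   ]]
```

View pics/scene2.png

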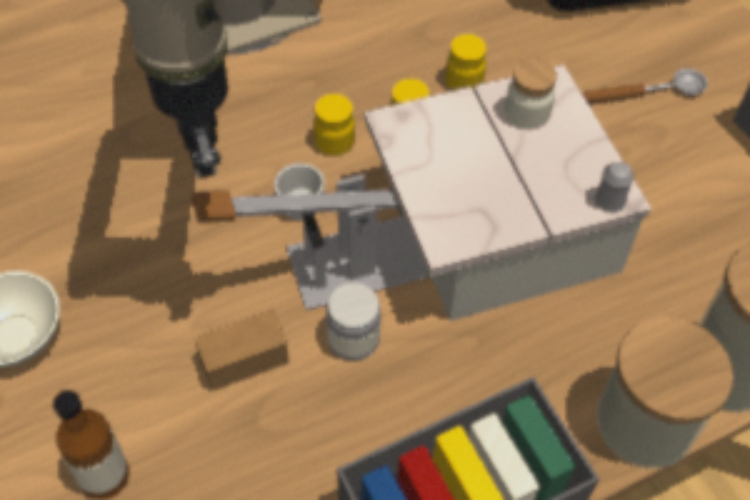

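The scene view shows the jar on the deck at (530,90), and the fingertips at (205,165), which line up with the pad at (213,205) once lowered. Now I'll press.

Request:
apply_moves([
  [0,0,3,0,0,0,1],
  [0,0,2.5,0,0,0,1],
  [0,0,1,0,0,0,1],
  [0,0,1,0,0,0,1],
  [0,0,1,0,0,0,1],
])

```text
time: 6.3
position: [0.5227, -0.2086, 0.3558]
ee_rot: [0.001, 0.754, 0.657, 0.0]
contact_force: [-0.4, -2.7, 4.5]
finger_gap: -0.003
finger_force: 2.3
```

Request:
apply_moves([
  [0,0,1.5,0,0,0,1],
  [0,0,1.5,0,0,0,1],
  [0,0,1.5,0,0,0,1],
  [0,0,1.5,0,0,0,1],
])

```text
time: 6.7
position: [0.5231, -0.2091, 0.2964]
ee_rot: [0.002, 0.754, 0.656, 0.001]
contact_force: [-0.4, 2.3, 5.9]
finger_gap: -0.002
finger_force: 3.0
```

Request:
apply_moves([
  [0,0,1.2,0,0,0,1],
  [0,0,1.0,0,0,0,1],
  [0,0,1.0,0,0,0,1],
  [0,0,0.6,0,0,0,1],
  [0,0,0,0,0,0,1],
])

```text
time: 7.2
position: [0.5226, -0.2087, 0.2569]
ee_rot: [0.0, 0.754, 0.656, 0.0]
contact_force: [1.4, -0.2, 1.8]
finger_gap: 0.0
finger_force: 0.7
```

```bash
cat > chk.py <<'E'
from h import *
s=arm.state(); print(s['time'],s['position'],binf(s['position']),s['contact_force'])
for n in ['scene','side']:
    im,d=arm.camera(n); cv2.imwrite(f'pics/{n}3.png',cv2.resize(im[130:330,170:470,::-1] if n=='scene' else im[100:300,200:500,::-1],None,fx=2.5,fy=2.5))
    P=cloud(n,d); b=binf(P); z=P[...,2]
    k=(d>0)&(z>.14)&(z<.215)&(abs(b[...,0]-.03)<.07)&(b[...,1]>-.135)&(b[...,1]<-.02)
    if k.sum()>20: print(n,k.sum(),'lid angle',np.arctan(-np.polyfit(b[k][:,1],z[k],1)[0]))
    k2=(d>0)&(z>.218)&(z<.232)&(abs(b[...,0]+.06)<.045)&(abs(b[...,1]-.05)<.045)
    if k2.any(): print('cap',k2.sum(),cv2.minEnclosingCircle((b[k2]*1000).astype(np.float32)))
E
python3 chk.py
```

```text
7.2 [ 0.52257205 -0.20871038  0.25691244] [ 0.00049256 -0.36943717] [ 1.43429442 -0.15999406  1.76608461]
scene 1264 lid angle 0.3200232432418352
cap 185 ((-58.91162872314453, 47.65080642700195), 27.186851501464844)
side 1790 lid angle 0.3176826893978582
cap 287 ((-59.07155990600586, 51.09197235107422), 27.630830764770508)
```

Request:
apply_moves([
  [0,0,0.4,0,0,0,1],
  [0,0,0.3,0,0,0,1],
  [0,0,0,0,0,0,1],
  [0,0,0,0,0,0,1],
])

```text
time: 7.7
position: [0.5222, -0.2093, 0.2497]
ee_rot: [0.0, 0.755, 0.656, 0.0]
contact_force: [2.3, -0.2, 1.8]
finger_gap: -0.001
finger_force: 1.0
```

Request:
apply_moves([
  [0,0,0.2,0,0,0,1],
  [0,0,0,0,0,0,1],
  [0,0,0.1,0,0,0,1],
  [0,0,0,0,0,0,1],
  [0,0,0,0,0,0,1],
])

```text
time: 8.2
position: [0.5224, -0.2093, 0.2479]
ee_rot: [0.0, 0.755, 0.656, 0.0]
contact_force: [-2.6, 2.6, 13.4]
finger_gap: 0.005
finger_force: 5.4
```

```bash
python3 chk.py
```

```text
8.2 [ 0.52240654 -0.20925513  0.24794684] [ 0.00040448 -0.36999965] [-2.58473933  2.55963025 13.43159999]
scene 1256 lid angle 0.33498679663175296
cap 188 ((-57.792945861816406, 48.516910552978516), 27.732084274291992)
side 1816 lid angle 0.3336398489709789
cap 285 ((-57.52198028564453, 51.459808349609375), 28.379365921020508)
```

View pics/scene3.png

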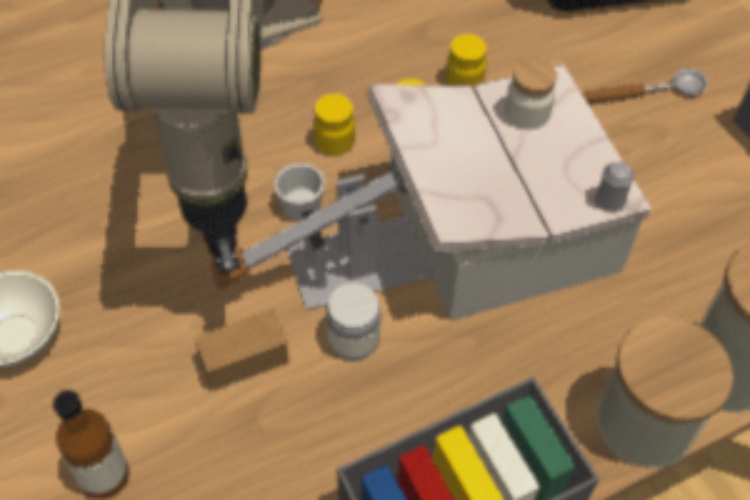

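The lever is at its stop: about 13 N on the tool, and the fingertips on the pad at (228,265). The lid is up about 0.33 rad, the jar stands on the deck at (530,90) and the other things look undisturbed. Handing in.

```bash
python3 -c "
from bench import arm
print(arm.finish_job())"
```

```text
the job is handed in; nothing more can be done
None
```

I pushed the jar onto the fixed deck, about 49 mm past the hinge line, and handed the job in at about 8 s with the fingertips holding the lever at its stop and the lid up about 0.33 rad; the verdict itself was not returned.

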